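Wedge a stuck taper chuck free and seat it in the other drive

TASK

The chuck is stuck by its taper in the grey bench drive: without pulling on it while it is stuck, free it by driving the orange-handled wedge through the slot beneath its shank. Then lift it over to the blue drive, press and turn it until its tang drops into the driving dog hidden in the bore, and push it fully home so that its collar sits down on the nose face. Let go of it, leave the wedge lying on the table clear of both drives, and do not disturb the three bottles standing near.

Things in the scene. Friction and masses are not known exactly. Their poses are not given: they have to be found in the camera images.
- wedge_grip (a point): Centre of the wedge's orange block handle, half-way up: 70 mm long (x), 22 wide (y), 44 high (z). x points to the tip, 165 mm ahead. It lies on its flat underside, 22 mm below this point, which handle and blade share. 0.4 kg, balanced about 20 mm ahead of this point.
- wedge_blade (a point): On the underside of the wedge's steel blade, 95 mm ahead of wedge_grip, 70 mm behind the tip; axes as wedge_grip. Blade 14 mm thick; its top edge slopes straight from 36 mm above the underside at the handle (130 mm behind the tip) down to 4 mm at the tip.
- chuck_grip (a point): Centre of the chuck's black body, the place to grip: a block 40 mm (x) by 34 (y) by 40 high, with a short steel nose reaching 33 mm above this point. z points up along the axis. The collar's underside is 28 mm below this point, the tang's end 94 mm below. Half a turn makes no difference. About 0.45 kg.
- chuck_collar (a point): Centre of the underside of the chuck's round steel collar (52 mm across, 8 thick); axes as chuck_grip. Below it the shank: a cone 40 mm across narrowing to 29 at 28 mm down, a straight end 20 mm across to 50 mm down, then a flat tang 21 mm wide (x), 8 thick (y), 16 long.
- old_drive_nose (a point): Centre of the top (nose) face of the grey drive, 120 mm above the table; fixed. Base plate 100 mm square, 22 high; column 60 mm square. The chuck starts home and stuck here, tang along x. About 15 N under the tang frees it; raised 8 to 10 mm it is free: with the wedge withdrawn it drops back a little, stays several mm proud and lifts out easily, perhaps leaning a little along x.
- old_slot (a point): Centre of the floor of the slot through the grey drive's column, 40 mm above the table, straight below the nose. The slot runs along x (roughly away from the robot), 25 mm wide, 36 high, open and bevelled at both ends. The end of the stuck chuck's tang is 14 mm above this floor.
- new_drive_nose (a point): Centre of the nose face of the blue drive, 120 mm above the table; fixed, size as the grey one, no slot. Bore 44 mm wide for 28 mm, then a funnel to 23 mm; below are two dog jaws with a 11 mm gap, bevelled, along a hidden line within 0.7 rad of x. Tang across the jaws: collar stays about 14 mm up. From 8 mm up the taper resists, rising to 15 to 25 N at home, and then holds.
- reagent_small: Small reagent bottle with blue cap, 46 mm across, 87 mm high, loose; leave it. Origin at its underside.
- dropper_bottle: Amber dropper bottle with black bulb, 34 mm across, 102 mm high, loose; leave it. Origin at its underside.
- reagent_bottle: Reagent bottle with blue cap, 56 mm across, 107 mm high, loose on the table; leave it. Origin at its underside.
Not all that is in view belongs to the job. What is shaped like the part that bears new_drive_nose but red is not meant.

How it is judged:
On the way:
1. the wedge, driven through the slot of the grey drive, has raised the chuck at least 6 mm, with the fingers off the chuck (z of chuck_collar in the frame of old_drive_nose above 0.006 m and horizontal distance between chuck_collar and old_drive_nose below 0.012 m and distance between wedge_blade and old_slot below 0.04 m and contact force between the fingers and chuck below 0.5 N), for 0.2 s.
At the end, for the whole second after the job is handed in: The chuck is home in the blue drive: collar within 3 mm of the nose face and 5 mm of its centre, tilt under 0.06 rad, at rest; the wedge lies at rest on the table (handle centre below 35 mm, blade point below 20 mm), its blade point over 55 mm from both drives' centres (z of chuck_collar in the frame of new_drive_nose between -0.004 and 0.003 m and horizontal distance between chuck_collar and new_drive_nose below 0.005 m and angle between chuck_collar's own z axis and vertical below 0.06 rad and linear speed of each of chuck, wedge below 0.02 m/s and height (world z) of wedge_grip below 0.035 m and horizontal distance between wedge_blade and old_slot above 0.055 m and horizontal distance between wedge_blade and new_drive_nose above 0.055 m and height (world z) of wedge_blade below 0.02 m); the robot touches nothing.
It fails at once if the stuck chuck is gripped or pulled by the fingers (over 3 N) while its collar is still within 3 mm of the grey drive's nose face (contact force between the fingers and chuck above 3 N and distance between chuck_collar and old_drive_nose below 0.003 m).
It fails at once if the large reagent bottle is shifted more than 30 mm or toppled (distance of reagent_bottle from where it was at the start of the episode above 0.03 m or angle between reagent_bottle's own z axis and vertical above 0.5 rad).
It fails at once if the small reagent bottle is shifted more than 30 mm or toppled (distance of reagent_small from where it was at the start of the episode above 0.03 m or angle between reagent_small's own z axis and vertical above 0.5 rad).
It fails at once if the dropper bottle is shifted more than 30 mm or toppled (distance of dropper_bottle from where it was at the start of the episode above 0.03 m or angle between dropper_bottle's own z axis and vertical above 0.5 rad).
It also fails if it takes over 72 s, if anything falls off the work surface, if the arm or the gripper's body presses on something with over 40 N, if the wrist force passes 120 N, or if a joint passes its speed limit or range.

ROBOT

A 6-joint arm with a two-finger parallel gripper is mounted at the origin on a cart in front of the work surface, level with it; the furniture and walls round the work are solid. World frame = base frame: x ahead of the robot, y to its left, z up, the work surface at z = 0. Lengths are in m, angles in rad, forces in N, time in s.
With the tool pointing down it reaches from about 0.35 to 0.85 m from the base axis. Payload 8.1 kg.
Tool frame: the origin (TCP) lies at the very end of the fingers, on their centre line; the grasp point (between the pads) lies robot.tcp_to_grasp behind it (robot.tcp_to_grasp is the distance from the TCP to the grasp point, in m); z points along the fingers, y is the line along which they close (so a half turn about z gives the same grasp; the last joint's range is limited). The gripper opens to 93 mm and grips with 3 to 60 N. Pads are 15 mm wide; open, the fingers measure 128 mm over their backs; the gripper's body (75 mm by 188 mm) begins 65 mm behind the grasp point.
Start: joints at [-0.085, 0.13, 1.488, -0, 1.523, -0.085], TCP at [0.6, 0, 0.219] pointing down, gripper open.
Joint ranges: [-2.96, 2.96], [-0.89, 2.26], [0.02, 2.5], [-1.34, 4.48], [0, 2.73], [-2.66, 2.66]. Speed limits (rad/s): [2.39, 2.39, 2.79, 3.14, 3.14, 3.14].

INTERFACE

Orientations are given as a rotation vector (axis times angle).
In Python, from plant import robot gives the robot as it stands. The module is installed in compiled form; this text tells all that it offers.
- The arm moves only by the shell command python3 -m pendant 'ROWS' [FORCE]. ROWS is JSON, a list that holds one entry, the list of rows, each a list of 5 numbers: the opening, from 0 (shut) to 1 (fully open), then the shift along the tool's x, y, z in cm, then the turn about the tool's z in degrees. In form: [[[fingers, x, y, z, roll], ...]]. A call has 1 to 8 rows; each row shifts and turns the commanded pose from where the row before left it, along the tool's axes as they then stand; what a row does not reach is not made up. A row lasts 1/10 s, in which the tool goes at most 50 mm and 8.59 degrees, less where a joint would pass 70% of its speed; a pose out of reach is approached as far as the arm can. A call is refused whole if a number of a shift passes 5 or a number of a turn 8.59, either way. A call with a gripper value outside its range is refused whole. The fingers move at their own pace and stop on an object; FORCE is the grip in N (left out, the last holds). Time passes only in rows, so rows that do not move let the fingers close. It gives the time, the measured TCP pose, the force, the opening and the grip force at its end, in the units of the state.
- robot.read_state(): the state, without advancing time (a new reading comes with each control period).
- robot.read_camera(name): name is "scene" or "side" or "wrist"; returns a dict with "img" (384x512x3 uint8, blue, green, red), "K" (3x3 intrinsics, pixels), "pose" (4x4, takes a point from camera to world coordinates). Camera axes: x right, y up, looking along -z (the intrinsics and any distortion apply to the point x, -y, -z); pixel columns grow to the right and rows downward; lengths in m; the calibration is good to about 2 mm. A picture is of the moment at which its call begins. There is no depth.
- robot.close_job(): hands the job in; it is judged then, once.
The state is a dict: "t": time; "q": joint angles; "dq": joint speeds; "joint_torque": joint torques, N m; "tool_pos": TCP position; "orientation": TCP orientation; "force": force on the tool from outside, world axes, zero at the start; "wrist_torque": the same for the moment, N m; "opening": finger opening in m; "gripper_force": force on a finger pad.
Only numpy, scipy, OpenCV 4.12 (cv2) and the standard library are available. Lean on these libraries where they do the work, as an engineer would, in place of code of your own. Each camera call takes 0.05 s, during which the arm holds its last target. There are 200 camera calls.

## Working session

There is one attempt and no reset: what is moved stays moved. The work goes in short steps, Python scripts to look and compute and a shell command to move; the robot and the scene stay as the last step left them, time stands still between calls to the robot, and variables do not carry over. Pictures are saved under pics/ and viewed, at most 10 in all, crops included, and the job is handed in when it is done.

```bash
mkdir -p pics
cat > h.py <<'E'
import numpy as np, cv2
from plant import robot
def cam(n):
    c=robot.read_camera(n); return c['img'],np.array(c['K']),np.array(c['pose'])
def ray(K,P,u,v):
    d=np.array([(u-K[0,2])/K[0,0],-(v-K[1,2])/K[1,1],-1.]); return P[:3,3],P[:3,:3]@d
def onz(K,P,u,v,z):
    o,d=ray(K,P,u,v); return o+d*(z-o[2])/d[2]
def proj(K,P,X):
    p=P[:3,:3].T@(np.array(X)-P[:3,3]); return K[0,0]*p[0]/-p[2]+K[0,2], K[1,2]-K[1,1]*p[1]/-p[2]
E
python3 - <<'E'
from h import *
s=robot.read_state();print(s, robot.tcp_to_grasp)
for n in('scene','side','wrist'):
    c=robot.read_camera(n);print(n,c.keys(),np.round(c['K'],1).tolist(),np.round(c['pose'],3).tolist())
    cv2.imwrite(f'pics/{n}0.png',c['img'])
a=cv2.imread('pics/scene0.png');b=cv2.imread('pics/side0.png');
cv2.imwrite('pics/both0.png',cv2.resize(np.vstack([a,b]),(800,1200))[:1200])
E
```

```text
{'t': 0.0, 'q': array([-8.53947449e-02,  1.31158501e-01,  1.48928209e+00, -5.40283445e-06,
        1.52301834e+00, -8.53833596e-02]), 'dq': array([ 1.02831522e-03,  4.96061806e-04,  9.60161530e-05, -1.12913714e-03,
       -1.35520202e-03,  1.09644014e-03]), 'joint_torque': array([-1.61290725e-03, -5.59853125e+01, -4.91755986e+01,  7.67333270e-02,
        3.59135563e-02, -2.97389461e-04]), 'tool_pos': array([5.99419323e-01, 7.31585224e-05, 2.17587513e-01]), 'orientation': array([-2.22044655e+00, -2.22042185e+00,  1.89420378e-03]), 'force': array([-0.12308633, -0.54444425, -0.24540509]), 'wrist_torque': array([ 0.0033994 , -0.04850013,  0.07734289]), 'gripper_force': 0.0, 'opening': 0.09295868474958667} 0.0188
scene dict_keys(['img', 'K', 'pose']) [[348.8, 0.0, 255.3], [0.0, 348.8, 186.9], [0.0, 0.0, 1.0]] [[-0.9, 0.173, -0.4, 0.18], [-0.435, -0.334, 0.836, 0.673], [0.011, 0.927, 0.376, 0.489], [0.0, 0.0, 0.0, 1.0]]
side dict_keys(['img', 'K', 'pose']) [[417.3, 0.0, 254.0], [0.0, 417.3, 192.8], [0.0, 0.0, 1.0]] [[-0.943, 0.155, -0.295, 0.256], [-0.333, -0.499, 0.8, 0.764], [-0.023, 0.853, 0.522, 0.692], [0.0, 0.0, 0.0, 1.0]]
wrist dict_keys(['img', 'K', 'pose']) [[326.4, 0.0, 257.0], [0.0, 326.4, 190.9], [0.0, 0.0, 1.0]] [[1.0, -0.001, 0.002, 0.6], [-0.0, 0.957, 0.292, 0.082], [-0.002, -0.292, 0.957, 0.384], [0.0, 0.0, 0.0, 1.0]]
```

View pics/scene0.png

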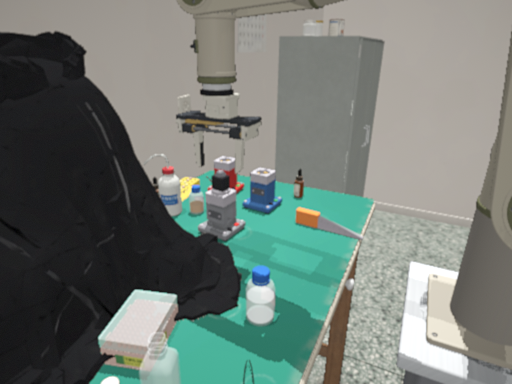

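View pics/side0.png

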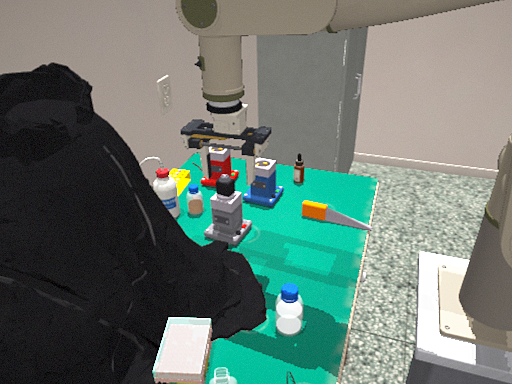

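View pics/wrist0.png

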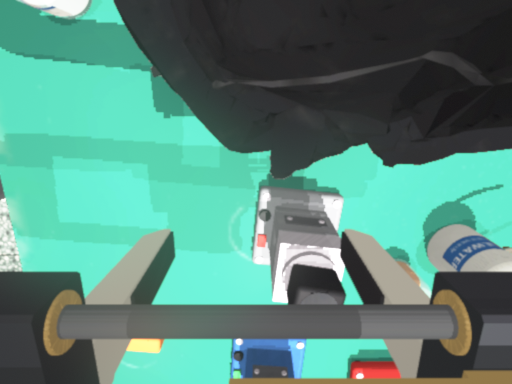

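Run:
```python
from h import *
a=cv2.imread('pics/scene0.png')[150:245,185:385];b=cv2.imread('pics/side0.png')[142:246,180:380]
f=lambda i:cv2.resize(i,None,fx=4,fy=4,interpolation=cv2.INTER_CUBIC)[:, :800]
cv2.imwrite('pics/c1.png',np.vstack([cv2.resize(a,(800,380),interpolation=cv2.INTER_CUBIC)[:200*2-20][:300],np.zeros((0,800,3),np.uint8)]) if 0 else np.vstack([cv2.resize(a,(600,285),interpolation=cv2.INTER_CUBIC),cv2.resize(b,(600,312),interpolation=cv2.INTER_CUBIC)]))
for n in('scene','side'):
    i=cv2.imread(f'pics/{n}0.png');c=robot.read_camera(n);K,P=np.array(c['K']),np.array(c['pose'])
    h=cv2.cvtColor(i,cv2.COLOR_BGR2HSV)
    for nm,lo,hi in(('orange',(8,150,130),(20,255,255)),('blue',(105,120,40),(125,255,255))):
        m=cv2.inRange(h,lo,hi);k,l,st,ce=cv2.connectedComponentsWithStats(m)
        for j in range(1,k):
            if st[j,4]>25: print(n,nm,st[j],ce[j].round(1),'z.022',onz(K,P,*ce[j],.022).round(3),'z.06',onz(K,P,*ce[j],.06).round(3))
```

```text
scene orange [297 210  22  17 259] [306.7 218.1] z.022 [ 0.437 -0.217  0.022] z.06 [ 0.416 -0.144  0.06 ]
scene blue [244 181  37  32 564] [262.3 198.2] z.022 [ 0.613 -0.288  0.022] z.06 [ 0.578 -0.21   0.06 ]
scene blue [192 186   8   7  43] [195.2 188.8] z.022 [ 0.856 -0.254  0.022] z.06 [ 0.801 -0.179  0.06 ]
scene blue [163 199  14   6  52] [170.1 201.3] z.022 [ 0.866 -0.13   0.022] z.06 [ 0.81  -0.064  0.06 ]
scene blue [252 266  17  20 271] [260.4 275.5] z.022 [0.441 0.093 0.022] z.06 [0.42  0.141 0.06 ]
side orange [202 135  20   5  36] [210.9 136.8] z.022 [ 0.939 -0.614  0.022] z.06 [ 0.9   -0.536  0.06 ]
side orange [302 204  25  16 275] [313.4 211.5] z.022 [ 0.439 -0.218  0.022] z.06 [ 0.428 -0.162  0.06 ]
side blue [243 171  40  36 652] [263.6 191.5] z.022 [ 0.609 -0.28   0.022] z.06 [ 0.589 -0.221  0.06 ]
side blue [189 186   9   8  55] [193.2 190. ] z.022 [ 0.822 -0.223  0.022] z.06 [ 0.79  -0.167  0.06 ]
side blue [165 202  11   7  54] [170.3 205.1] z.022 [ 0.848 -0.124  0.022] z.06 [ 0.814 -0.074  0.06 ]
side blue [281 287  17  16 167] [288.9 295.9] z.022 [0.418 0.121 0.022] z.06 [0.409 0.157 0.06 ]
```

View pics/c1.png

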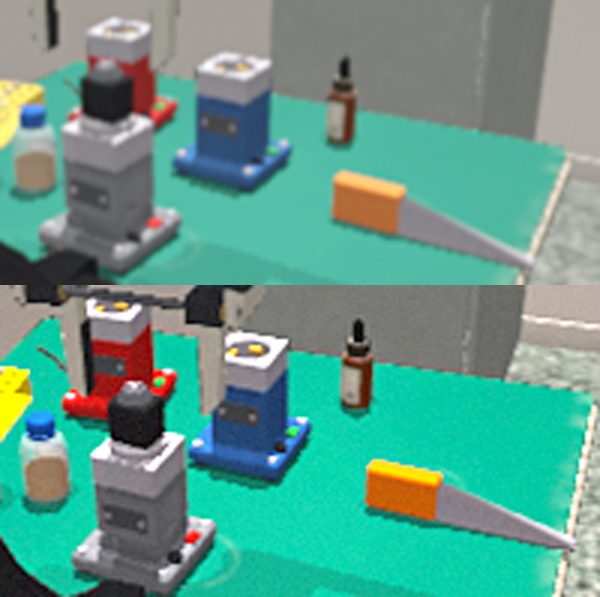

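Run:
```python
from h import *
C={n:robot.read_camera(n) for n in('scene','side')}
def o(n,cx,cy,z):
    u,v=(185+cx/3,150+cy/3) if n=='scene' else (180+cx/3,142+(cy-285)/3)
    return onz(np.array(C[n]['K']),np.array(C[n]['pose']),u,v,z)[:2].round(4)
print('blue',o('scene',233,63,.12),o('side',258,348,.12))
print('grey',o('scene',108,120,.12),o('side',140,441,.12))
print('grey L,F,R',[o('scene',*p,.12) for p in((63,122),(112,140),(153,122))],[o('side',*p,.12) for p in((93,443),(147,462),(186,440))])
print('tip',o('scene',532,265,.002),o('side',573,547,.002))
print('hand top corners',[o('scene',*p,.044) for p in((333,172),(405,185),(348,170))],[o('side',*p,.044) for p in((370,462),(441,473))])
print('small',o('scene',35,190,0),o('side',46,497,0),'drop',o('scene',340,140,0),o('side',355,405,0))
```

```text
blue [ 0.61   -0.2805] [ 0.6014 -0.2838]
grey [ 0.6462 -0.085 ] [ 0.6456 -0.0864]
grey L,F,R [array([ 0.6801, -0.0621]), array([ 0.6196, -0.0474]), array([ 0.6073, -0.0997])] [array([ 0.6836, -0.0711]), array([ 0.6267, -0.0566]), array([ 0.6077, -0.0999])]
tip [ 0.2732 -0.2083] [ 0.2754 -0.2087]
hand top corners [array([ 0.475 , -0.2278]), array([ 0.4028, -0.232 ]), array([ 0.4632, -0.2391])] [array([ 0.4718, -0.2295]), array([ 0.4038, -0.2307])]
small [ 0.7672 -0.1329] [ 0.7757 -0.1393] drop [ 0.5263 -0.4031] [ 0.5298 -0.4054]
```

The blue drive is at scene (262,171) and side (266,163). The red one at scene (224,165) is the decoy, and the crop confirms their colours. The grey drive (221,190), yawed about -13°, holds the chuck. The wedge lies with its tip towards the robot. A bottle stands beyond the far slot end, so I'll flip the wedge and drive it in from the near side. First I go above the wedge.

```bash
python3 -m pendant '[[[1,-3,-2,0,0],[1,-3,-2,0,0],[1,-3,-2,0,0],[1,-3,-2,0,0],[1,-3,-2,0,0],[1,-3,-2,0,0],[1,-3,-2,0,0],[1,-3,-2,0,0]]]' >/dev/null
python3 -m pendant '[[[1,0,0,0,8.4],[1,0,0,0,8.4],[1,0,0,0,8.4],[1,0,0,0,8.4],[1,0,0,0,8.4],[1,0,0,0,8.4]]]' >/dev/null
python3 -m pendant '[[[1,0,0,0,8.4],[1,0,0,0,8.4],[1,0,0,0,8.4],[1,0,0,0,8.4],[1,0,0,0,8.4],[1,0,0,0,8.4],[1,0,0,0,0],[1,0,0,0,0]]]'
cat >> h.py <<'E'
def save(i,n): cv2.imwrite('pics/'+n,i)
def comps(i,lo,hi,amin=60):
    m=cv2.inRange(cv2.cvtColor(i,cv2.COLOR_BGR2HSV),lo,hi)
    return [c for c in cv2.findContours(m,cv2.RETR_EXTERNAL,cv2.CHAIN_APPROX_NONE)[0] if cv2.contourArea(c)>amin]
E
python3 - <<'E'
from h import *
i,K,P=cam('wrist');save(i,'w1.png')
print(np.round(P,3).tolist())
for c in comps(i,(8,150,130),(20,255,255)):
    b=cv2.boxPoints(cv2.minAreaRect(c));print(b.round(0).tolist(),[onz(K,P,*p,.044)[:2].round(3).tolist() for p in b])
E
```

```text
t: 2.55
tool_pos: [0.44, -0.24, 0.2187]
orientation: [3.128, -0.289, 0.0]
force: [0.3, 0.4, 0.0]
opening: 0.0931
gripper_force: 0.0
[[-0.183, 0.94, 0.287, 0.52], [-0.983, -0.175, -0.053, -0.254], [0.0, -0.292, 0.956, 0.385], [0.0, 0.0, 0.0, 1.0]]
[[231.0, 139.0], [252.0, 136.0], [259.0, 201.0], [238.0, 203.0]] [[0.479, -0.219], [0.477, -0.241], [0.406, -0.235], [0.408, -0.213]]
```

View pics/w1.png

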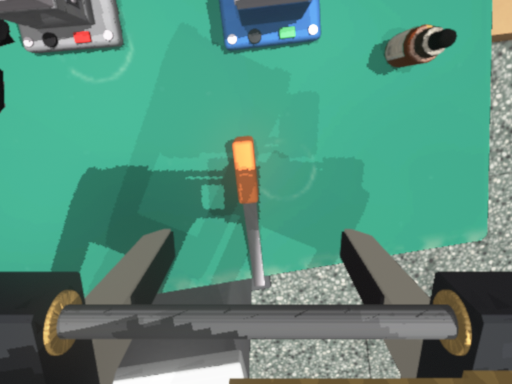

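Wedge handle corners at (231,139)-(259,203) put its centre at about (0.4425,-0.227), with the blade running to the tip at (261,285), about 174.5°. The blue base, grey base and dropper are all clear of it.

```bash
python3 -m pendant '[[[1,0,0,0,-5],[1,-0.7,-1.35,3,0],[1,0,0,4,0],[1,0,0,4,0],[1,0,0,4,0],[1,0,0,3.5,0],[1,0,0,2.7,0],[1,0,0,0,0]]]' 40
python3 -m pendant '[[[0,0,0,0,0],[0,0,0,0,0],[0,0,0,0,0],[0,0,0,0,0],[0,0,0,0,0],[0,0,0,0,0],[0,0,0,0,0],[0,0,0,0,0]]]' 50
```

```text
t: 3.4
tool_pos: [0.4316, -0.224, 0.0029]
orientation: [-3.134, 0.154, 0.009]
force: [-0.6, -0.1, 0.3]
opening: 0.0929
gripper_force: 0.0
t: 4.2
tool_pos: [0.4344, -0.2258, 0.0066]
orientation: [-3.137, 0.159, 0.0]
force: [0.1, -0.3, 0.6]
opening: 0.0336
gripper_force: 0.0
```

```bash
python3 -m pendant '[[[0,0,0,0,0],[0,0,0,0,0],[0,0,0,0,0],[0,0,0,-2,0],[0,0,0,-4,0],[0,0,0,-5,0],[0,0,0,-5,0],[0,0,0,-5,0]]]' 50
python3 -m pendant '[[[0,0,0,-5,0],[0,0,0,-4,0],[0,2.8,-3.7,0,0],[0,2.8,-3.7,0,0],[0,2.8,-3.7,0,0],[0,2.8,-3.7,0,0],[0,0,0,0,0],[0,0,0,0,0]]]'
python3 - <<'E'
from h import *
i,K,P=cam('wrist');save(i,'w2.png');print(P.round(4).tolist()); print(robot.read_state()['q'].round(2))
E
```

```text
t: 5.0
tool_pos: [0.4336, -0.2252, 0.2177]
orientation: [-3.137, 0.159, 0.002]
force: [1.6, -1.2, -4.1]
opening: 0.0215
gripper_force: 49.9
t: 5.8
tool_pos: [0.5607, -0.0888, 0.3051]
orientation: [-3.137, 0.155, 0.004]
force: [-0.4, -0.0, -2.9]
opening: 0.0215
gripper_force: 49.9
[[-0.0986, 0.9509, 0.2934, 0.6426], [-0.9951, -0.0943, -0.0289, -0.0963], [0.0002, -0.2948, 0.9555, 0.4714], [0.0, 0.0, 0.0, 1.0]]
[-0.25  0.02  1.44 -0.    1.68  1.42]
```

View pics/w2.png

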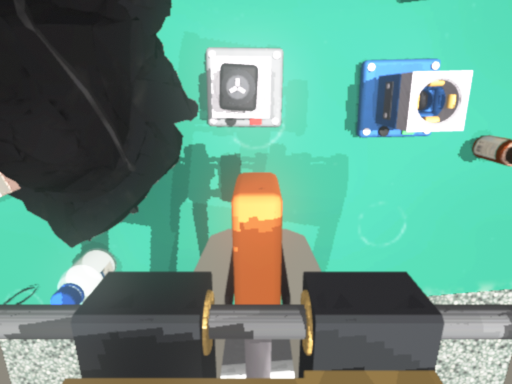

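Run:
```python
from h import *
i=cv2.imread('pics/w2.png')
K=np.array([[326.4,0,257.0],[0,326.4,190.9],[0,0,1]]);P=np.array([[-0.0986,0.9509,0.2934,0.6426],[-0.9951,-0.0943,-0.0289,-0.0963],[0.0002,-0.2948,0.9555,0.4714],[0,0,0,1]])
a=cv2.resize(i[38:138,195:295],(400,400),interpolation=cv2.INTER_CUBIC);b=cv2.resize(i[50:150,380:480],(400,400),interpolation=cv2.INTER_CUBIC)
save(np.hstack([a,b]),'c2.png')
g=cv2.cvtColor(i,cv2.COLOR_BGR2HSV)
def rep(n,m,z,off):
    c=max(cv2.findContours(m,cv2.RETR_EXTERNAL,cv2.CHAIN_APPROX_NONE)[0],key=cv2.contourArea)
    b=cv2.boxPoints(cv2.minAreaRect(c))+off;w=np.array([onz(K,P,*p,z)[:2] for p in b])
    e=w-np.roll(w,1,0);print(n,b.round(1).tolist(),w.mean(0).round(4),'sides',np.linalg.norm(e,axis=1).round(4),'ang',(np.degrees(np.arctan2(e[:,1],e[:,0]))).round(1))
r=g[38:138,195:300];rep('greybase',((r[...,1]<60)&(r[...,2]>70)).astype(np.uint8)*255,.022,np.array([195,38]))
rep('greytop',((r[...,1]<60)&(r[...,2]>205)).astype(np.uint8)*255,.12,np.array([195,38]))
rep('chuck',((r[...,2]<75)).astype(np.uint8)*255,.168,np.array([195,38]))
r=g[50:150,350:490];rep('bluetop',((r[...,1]<60)&(r[...,2]>120)).astype(np.uint8)*255,.12,np.array([350,50]))
rep('bluebase',cv2.inRange(r,(100,100,30),(130,255,255)),.022,np.array([350,50]))
```

```text
greybase [[206.0, 126.0], [206.0, 47.0], [282.0, 47.0], [282.0, 126.0]] [ 0.6472 -0.0797] sides [0.1032 0.0989 0.0964 0.0988] ang [ 84.3  -8.3 -95.7 175.6]
greytop [[205.7, 124.0], [207.1, 46.8], [282.6, 48.1], [281.2, 125.4]] [ 0.6467 -0.0835] sides [0.0801 0.0756 0.075  0.0756] ang [ 83.3  -9.4 -96.6 174.6]Traceback (most recent call last):
  File "<stdin>", line 13, in <module>
  File "<stdin>", line 8, in rep
ValueError: max() iterable argument is empty
```

View pics/c2.png

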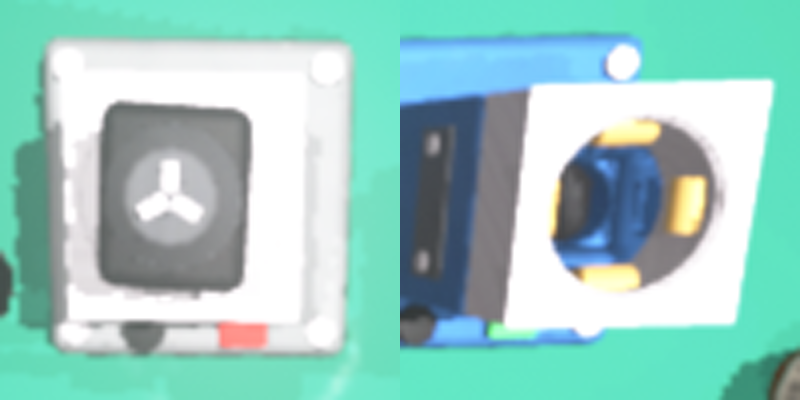

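Run:
```python
from h import *
K=np.array([[326.4,0,257.0],[0,326.4,190.9],[0,0,1]]);P=np.array([[-0.0986,0.9509,0.2934,0.6426],[-0.9951,-0.0943,-0.0289,-0.0963],[0.0002,-0.2948,0.9555,0.4714],[0,0,0,1]])
def rep(n,pts,z,o):
    w=np.array([onz(K,P,o[0]+x/4,o[1]+y/4,z)[:2] for x,y in pts]);e=np.roll(w,-1,0)-w
    print(n,w.mean(0).round(4),'sides',np.linalg.norm(e,axis=1).round(3),'ang',np.degrees(np.arctan2(e[:,1],e[:,0])).round(1))
G=(195,38);B=(280,50)
rep('gbase screws',[(68,62),(325,66),(322,330),(74,332)],.024,G)
rep('gbase',[(48,40),(352,40),(352,350),(56,352)],.022,G)
rep('gtop',[(65,70),(305,70),(303,322),(68,322)],.12,G)
rep('chuck',[(105,102),(250,110),(242,292),(98,285)],.168,G)
rep('chucknose',[(170,195)],.181,G)
rep('btop',[(530,85),(773,80),(738,325),(505,328)],.12,B)
```

```text
gbase screws [ 0.6465 -0.0801] sides [0.082 0.082 0.083 0.084] ang [-96.5 174.6  84.8  -6.6]
gbase [ 0.6466 -0.0816] sides [0.096 0.097 0.1   0.098] ang [-95.7 175.7  84.7  -6.7]
gtop [ 0.6465 -0.0806] sides [0.06  0.062 0.062 0.062] ang [-95.7 174.6  84.3  -7.3]
chuck [ 0.6463 -0.0802] sides [0.032 0.039 0.033 0.039] ang [-98.6 171.7  81.6  -9.8]
chucknose [ 0.647  -0.0802] sides [0.] ang [0.]
btop [ 0.6123 -0.2835] sides [0.061 0.061 0.062 0.061] ang [-94.5 176.8  85.1  -3.9]
```

```bash
python3 -m pendant '[[[0,-4,-0.6,0,0],[0,-4,-0.6,0,0],[0,-4.7,-0.6,0,0],[0,0,0,0,-8.55],[0,0,0,0,-8.55],[0,0,0,0,-8.55],[0,0,0,0,-8.55],[0,0,0,0,-8.55]]]' >/dev/null
python3 -m pendant '[[[0,0,0,0,-8.55],[0,0,0,0,-8.55],[0,0,0,0,-8.55],[0,0,0,0,-8.55],[0,0,0,0,-8.55],[0,0,0,0,-8.55],[0,0,0,0,-8.55],[0,0,0,0,-8.55]]]' >/dev/null
python3 -m pendant '[[[0,0,0,0,-8.55],[0,0,0,0,-8.55],[0,0,0,0,-8.55],[0,0,0,0,-8.55],[0,0,0,0,-8.55],[0,0,0,0,-8.55],[0,0,0,0,-8.55],[0,0,0,0,-8.55]]]'
python3 -m pendant '[[[0,0,0,4,0],[0,0,0,4.5,0],[0,0,0,4.5,0],[0,0,0,4.5,0],[0,0,0,4,0],[0,0,0,3,0],[0,0,0,1,0],[0,0,0,0,0]]]'
python3 -m pendant '[[[0,0,0,0,0],[0,0,0,0,0],[0,0,0,0,0]]]'
python3 - <<'E'
from h import *
i,K,P=cam('side');j,K2,P2=cam('scene')
a=cv2.resize(i[160:260,190:390],(800,400),interpolation=cv2.INTER_CUBIC)
save(a,'c3.png');print(robot.read_state()['q'].round(2))
E
```

```text
t: 8.25
tool_pos: [0.4354, -0.0603, 0.3066]
orientation: [-0.165, -3.137, 0.001]
force: [-1.0, 0.0, -4.2]
opening: 0.0214
gripper_force: 49.9
t: 9.05
tool_pos: [0.4346, -0.0596, 0.0506]
orientation: [-0.173, -3.134, -0.001]
force: [0.7, -0.2, -3.4]
opening: 0.0222
gripper_force: 49.9
t: 9.35
tool_pos: [0.4378, -0.0596, 0.0535]
orientation: [0.171, 3.134, -0.001]
force: [-1.2, 0.2, -4.2]
opening: 0.0218
gripper_force: 49.9
[-0.25 -0.16  2.09 -0.    1.21 -1.71]
```

View pics/c3.png

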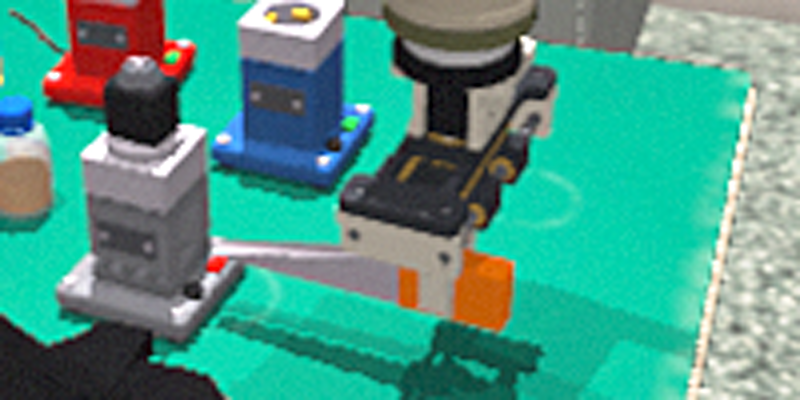

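Run:
```python
from h import *
c=robot.read_camera('side');K,P=np.array(c['K']),np.array(c['pose'])
s=robot.read_state();T=s['tool_pos'];print(T)
a=np.radians(-6.25);u=np.array([np.cos(a),np.sin(a),0]);n=np.array([-u[1],u[0],0]);g=T-.008*u;zb=T[2]-.0066
f=lambda X:np.round((np.array(proj(K,P,X))-[190,160])*4,0)
for d,l,h in((165,0,0),(165,0,4),(165,7,2),(-35,11,0),(-35,11,44),(-35,-11,44),(35,11,0)):
    X=g+u*d/1e3+n*l/1e3; X[2]=zb+h/1e3; print(d,l,h,f(X))
```

```text
[ 0.43691413 -0.059285    0.0524816 ]
165 0 0 [220. 251.]
165 0 4 [220. 246.]
165 7 2 [216. 254.]
-35 11 0 [503. 337.]
-35 11 44 [507. 279.]
-35 -11 44 [519. 260.]
35 11 0 [397. 309.]
```

```bash
python3 -m pendant '[[[0,-0.8,0,0.2,0],[0,-0.9,0,0,0],[0,-0.9,0,0,0],[0,-0.9,0,0,0],[0,0,0,0,0],[0,0,0,0,0]]]'
python3 -m pendant '[[[0,0,0,0.2,0],[0,0,0,0.2,0],[0,0,0,0,0],[0,0,0,0,0]]]'
python3 -m pendant '[[[0,0,0,0.2,0],[0,0,0,0,0],[0,0,0,0,0]]]'
```

```text
t: 10.1
tool_pos: [0.4711, -0.0629, 0.0494]
orientation: [-0.171, -3.136, -0.0]
force: [-0.4, -0.9, -4.3]
opening: 0.0218
gripper_force: 49.9
t: 10.5
tool_pos: [0.4712, -0.063, 0.0459]
orientation: [0.171, 3.136, -0.0]
force: [-0.2, -0.8, -2.4]
opening: 0.0216
gripper_force: 50.0
t: 10.8
tool_pos: [0.4716, -0.0631, 0.0441]
orientation: [0.171, 3.136, -0.0]
force: [0.6, 0.6, 0.8]
opening: 0.022
gripper_force: 50.0
```

```bash
python3 -m pendant '[[[0,-0.7,0,-0.1,0],[0,-0.8,0,0,0],[0,-0.8,0,0,0],[0,-0.8,0,0,0],[0,-0.8,0,0,0],[0,0,0,0,0]]]' 60
python3 -m pendant '[[[0,-0.5,0,0,0],[0,-0.5,0,0,0],[0,-0.5,0,0,0],[0,-0.5,0,0,0],[0,0,0,0,0]]]'
```

```text
t: 11.4
tool_pos: [0.5112, -0.0675, 0.0448]
orientation: [0.171, 3.136, -0.0]
force: [1.1, -1.0, 0.9]
opening: 0.0219
gripper_force: 60.0
t: 11.9
tool_pos: [0.5288, -0.0692, 0.0443]
orientation: [-0.171, -3.134, -0.0]
force: [-5.9, 1.3, 4.7]
opening: 0.0216
gripper_force: 60.0
```

```bash
python3 -m pendant '[[[0,-0.5,0,0,0],[0,-0.5,0,0,0],[0,-0.5,0,0,0],[0,0,0,0,0],[0,0,0,0,0]]]'
python3 -m pendant '[[[0,-0.5,0,0,0],[0,-0.5,0,0,0],[0,-0.5,0,0,0],[0,-0.3,0,0,0],[0,0,0,0,0],[0,0,0,0,0],[0,0,0,0,0]]]'
python3 - <<'E'
from h import *
i,K,P=cam('side')
a=cv2.resize(i[160:260,190:390],(800,400),interpolation=cv2.INTER_CUBIC)
save(a,'c4.png')
E
```

```text
t: 12.4
tool_pos: [0.5436, -0.0708, 0.0442]
orientation: [-0.171, -3.134, -0.0]
force: [-6.3, 0.9, 4.8]
opening: 0.0217
gripper_force: 60.0
t: 13.1
tool_pos: [0.5625, -0.073, 0.0446]
orientation: [-0.171, -3.137, 0.0]
force: [-1.8, -0.2, 3.0]
opening: 0.0219
gripper_force: 60.0
```

View pics/c4.png

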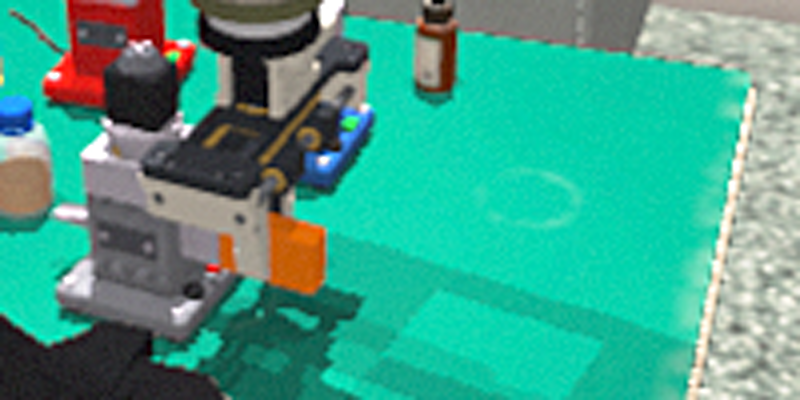

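```bash
python3 -m pendant '[[[0,1.5,0,0,0],[0,2,0,0,0],[0,3,0,0,0],[0,3,0,0,0],[0,3.5,0,0,0],[0,3.5,0,0,0],[0,0,-4,0,0],[0,0,-4,0,0]]]'
python3 -m pendant '[[[0,0,0,2,0],[0,0,0,1.3,0],[0,0,0,0,0],[0,0,0,0,0],[0,0,0,0.3,0],[0,0,0,0,0]]]'
```

```text
t: 13.95
tool_pos: [0.3878, -0.1338, 0.0434]
orientation: [-0.167, -3.136, -0.001]
force: [1.6, -0.5, -4.3]
opening: 0.0218
gripper_force: 60.0
t: 14.55
tool_pos: [0.3901, -0.1344, 0.0089]
orientation: [0.17, 3.136, -0.0]
force: [-0.4, 0.4, -3.9]
opening: 0.0215
gripper_force: 60.0
```

```bash
python3 -m pendant '[[[0,0,0,0.25,0],[0,0,0,0,0],[0.6,0,0,0,0],[0.6,0,0,0,0],[0.6,0,0,0,0],[0.6,0,0,0,0],[0.6,0,0,0,0]]]'
python3 - <<'E'
from h import *
K=np.array([[326.4,0,257.0],[0,326.4,190.9],[0,0,1]])
P=np.array([[-0.0986,0.9509,0.2934,0.6426],[-0.9951,-0.0943,-0.0289,-0.0963],[0.0002,-0.2948,0.9555,0.4714],[0,0,0,1]])
Q=np.array([[1,-.001,.002,.6],[0,.957,.292,.082],[-.002,-.292,.957,.384],[0,0,0,1]])
def tri(a,b):
    o1,d1=ray(K,P,*a);o2,d2=ray(K,Q,*b);t=np.linalg.lstsq(np.c_[d1,-d2],o2-o1,rcond=None)[0]
    print((o1+t[0]*d1).round(3),(o2+t[1]*d2).round(3))
tri((197,106),(280,176)); tri((180,140),(235,150)); tri((246,48),(330,195))
for z in(0,.05,.1,.15): print(z,onz(K,P,197,106,z).round(3),onz(K,Q,280,176,z).round(3), 'edge row10',onz(K,P,160,20,z).round(3))
E
```

```text
t: 15.25
tool_pos: [0.3898, -0.1346, 0.0061]
orientation: [0.171, 3.137, -0.0]
force: [-0.1, 1.4, -0.0]
opening: 0.0544
gripper_force: 0.0
[ 0.63  -0.013  0.011] [ 0.626 -0.014  0.011]
[0.586 0.019 0.009] [0.574 0.017 0.01 ]
[ 0.713 -0.085 -0.132] [ 0.72  -0.082 -0.131]
0 [ 0.63  -0.011  0.   ] [ 0.627 -0.016  0.   ] edge row10 [0.742 0.021 0.   ]
0.05 [ 0.631 -0.02   0.05 ] [ 0.624 -0.003  0.05 ] edge row10 [0.731 0.008 0.05 ]
0.1 [ 0.633 -0.029  0.1  ] [0.62  0.009 0.1  ] edge row10 [ 0.721 -0.004  0.1  ]
0.15 [ 0.634 -0.038  0.15 ] [0.616 0.022 0.15 ] edge row10 [ 0.71  -0.017  0.15 ]
```

```bash
python3 -m pendant '[[[1,0,0,-2,0],[1,0,0,-4.6,0],[1,0,0,-4.6,0],[1,0,0,-4.6,0],[1,0,0,-4.6,0],[1,0,0,-4,0],[1,-4.07,2.18,0,8.4],[1,0,0,0,0]]]'
python3 -m pendant '[[[1,0,0,0,-8.4],[1,-4.07,2.18,0,0],[1,-4.07,2.18,0,0],[1,-4.07,2.18,0,0],[1,-4.07,2.18,0,0],[1,-4.07,2.18,0,0],[1,0,0,0,8.5],[1,0,0,0,8.5]]]' >/dev/null
python3 -m pendant '[[[1,0,0,0,8.5],[1,0,0,0,8.5],[1,0,0,0,8.5],[1,0,0,0,8.5],[1,0,0,0,8.5],[1,0,0,0,8.5],[1,0,0,0,8.5],[1,0,0,0,8.5]]]' >/dev/null
python3 -m pendant '[[[1,0,0,0,8],[1,0,0,0,0],[1,0,0,0,0]]]'
python3 - <<'E'
from h import *
i,K,P=cam('wrist');j,K2,P2=cam('side');print(P.round(4).tolist())
o=np.zeros((584,800,3),np.uint8);o[:384,:512]=i
o[:,512:]=0
b=cv2.resize(j[150:250,190:290],(288,288),interpolation=cv2.INTER_CUBIC);o[:288,512:]=b
b=cv2.resize(j[190:240,230:400],(680,200),interpolation=cv2.INTER_CUBIC);o[384:,:680]=b
save(o,'c5.png')
E
```

```text
t: 16.05
tool_pos: [0.4349, -0.1168, 0.251]
orientation: [0.407, 3.112, 0.001]
force: [-1.0, -0.6, -0.8]
opening: 0.0928
gripper_force: 0.0
t: 17.95
tool_pos: [0.6453, -0.031, 0.2497]
orientation: [-2.385, -2.044, 0.001]
force: [-0.1, -0.0, 0.3]
opening: 0.0931
gripper_force: 0.0
[[0.9882, 0.1461, 0.0461, 0.6583], [-0.1532, 0.9452, 0.2883, 0.0501], [-0.0014, -0.292, 0.9564, 0.4162], [0.0, 0.0, 0.0, 1.0]]
```

View pics/c5.png

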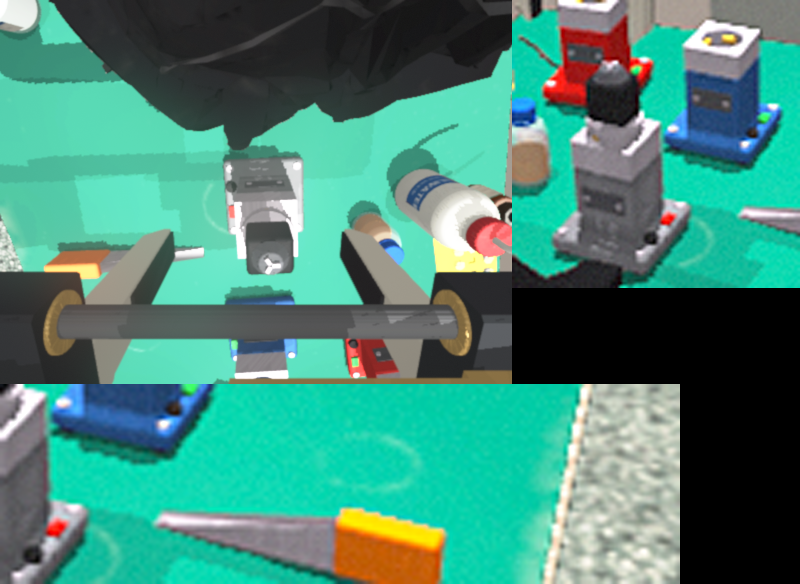

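Chuck is standing several mm proud in the grey drive, with its nose star at (270,262). The wedge is flat on the table, clear of the drives.

Run:
```python
from h import *
K=np.array([[326.4,0,257.0],[0,326.4,190.9],[0,0,1]])
P=np.array([[0.9882,0.1461,0.0461,0.6583],[-0.1532,0.9452,0.2883,0.0501],[-0.0014,-0.292,0.9564,0.4162],[0,0,0,1]])
for z in(.185,.189): print(onz(K,P,270,262,z))
i=cv2.imread('pics/c5.png')[:384,:512];r=i[200:300,225:320].max(2)
m=(r<70).astype(np.uint8)*255
c=[c for c in cv2.findContours(m,cv2.RETR_EXTERNAL,cv2.CHAIN_APPROX_NONE)[0] if cv2.contourArea(c)>300]
for k in c: print(cv2.minAreaRect(k),(cv2.boxPoints(cv2.minAreaRect(k))+[225,200]).round(0).tolist())
```

```text
[ 0.64831331 -0.07944967  0.185     ]
[ 0.64848609 -0.07720833  0.189     ]
```

```bash
python3 -m pendant '[[[1,-2.4,0.45,0,0],[1,-2.4,0.45,0,0],[1,0,0,4,0],[1,0,0,4,0],[1,0,0,2.4,0],[1,0,0,1,0],[1,0,0,0,0],[1,0,0,0,0]]]' 15
python3 -m pendant '[[[0,0,0,0,0],[0,0,0,0,0],[0,0,0,0,0],[0,0,0,0,0],[0,0,0,0,0],[0,0,0,0,0],[0,0,0,0,0],[0,0,0,0,0]]]' 15
```

```text
t: 18.85
tool_pos: [0.6479, -0.0799, 0.1379]
orientation: [2.388, 2.038, 0.002]
force: [0.0, -0.2, 0.5]
opening: 0.0931
gripper_force: 0.0
t: 19.65
tool_pos: [0.647, -0.0797, 0.1361]
orientation: [-2.39, -2.038, 0.0]
force: [0.9, 0.2, -1.1]
opening: 0.0406
gripper_force: 14.8
```

```bash
python3 -m pendant '[[[0,0,0,0,0],[0,0,0,-0.3,0],[0,0,0,-0.5,0],[0,0,0,-0.7,0],[0,0,0,0,0]]]' 60
python3 -m pendant '[[[0,0,0,-2,0],[0,0,0,-3,0],[0,0,0,-3.5,0],[0,0,0,0,0],[0,0,0,0,0]]]'
```

```text
t: 20.15
tool_pos: [0.6477, -0.0799, 0.1529]
orientation: [2.389, 2.038, 0.002]
force: [0.1, 0.3, -2.7]
opening: 0.0397
gripper_force: 59.5
t: 20.65
tool_pos: [0.6476, -0.0799, 0.2371]
orientation: [2.389, 2.037, 0.002]
force: [-1.5, -0.2, -4.5]
opening: 0.0398
gripper_force: 59.5
```

```bash
python3 -m pendant '[[[0,-3,0,0,0],[0,-4,-0.05,0,0],[0,-4.5,-0.05,0,0],[0,-4.5,-0.05,0,0],[0,-3,-0.05,0,0],[0,-1.67,-0.03,0,0],[0,0,0,0,0],[0,0,0,0,0]]]'
python3 - <<'E'
from h import *
s=robot.read_state()
i,K,P=cam('side');j,K2,P2=cam('wrist');save(j,'w5.png')
# refine blue nose by its bright top in side view? print chuck dark blob & bright rect
T=s['tool_pos'];print(T,s['force'],s['wrist_torque'])
c,K0,P0=cam('scene')
for n,im,k,p in(('side',i,K,P),('scene',c,K0,P0)):
    u,v=np.array(proj(k,p,[.6123,-.2835,.12])).round(0).astype(int);print(n,u,v)
    print('row V', [int(x) for x in cv2.cvtColor(im,cv2.COLOR_BGR2GRAY)[v+6,u-28:u+28]])
    h=cv2.cvtColor(im,cv2.COLOR_BGR2HSV);m=cv2.inRange(h[v-5:v+60,u-45:u+45],(105,120,40),(125,255,255));y,x=np.nonzero(m)
    print('blue ext',x.min()+u-45,x.max()+u-45,y.min()+v-5,y.max()+v-5)
    for P_ in ((-.05,.05),(.05,.05),(.05,-.05),(-.05,-.05)):
        a=np.radians(-4.2);X=[.6123+P_[0]*np.cos(a)-P_[1]*np.sin(a),-.2835+P_[0]*np.sin(a)+P_[1]*np.cos(a),.022]
        print(np.round(proj(k,p,X),1),end=' ')
    print()
E
```

```text
t: 21.45
tool_pos: [0.6118, -0.2825, 0.2346]
orientation: [-2.389, -2.037, 0.0]
force: [0.4, 0.1, -3.8]
opening: 0.0397
gripper_force: 59.5
[ 0.61175266 -0.28249283  0.23461272] [ 0.35109578  0.10575027 -3.77653272] [ 0.04257891 -0.01016797 -0.05526815]
side 262 163
row V [144, 166, 168, 142, 143, 147, 139, 140, 140, 139, 140, 141, 141, 146, 145, 154, 145, 144, 144, 143, 140, 138, 133, 137, 139, 136, 143, 136, 141, 136, 136, 148, 153, 160, 145, 126, 121, 120, 123, 119, 120, 129, 140, 146, 142, 145, 148, 150, 144, 142, 141, 140, 148, 147, 152, 149]
blue ext 244 282 171 206
[272.  202.1] [241.4 195.5] [254.6 180.3] [283.6 186.1] 
scene 262 171
row V [70, 74, 102, 138, 156, 157, 157, 156, 155, 154, 156, 158, 159, 158, 158, 152, 151, 150, 148, 147, 146, 146, 147, 147, 146, 146, 146, 146, 145, 143, 144, 148, 145, 135, 130, 131, 130, 131, 133, 134, 128, 119, 131, 135, 134, 134, 134, 134, 134, 134, 135, 135, 135, 134, 134, 134]
blue ext 244 280 181 212
[268.1 207.7] [240.9 200.8] [256.2 190.7] [282.2 196.7]
```

```bash
python3 -m pendant '[[[0,0,0,2.5,0],[0,0,0,2.5,0],[0,0,0,1.5,0],[0,0,0,1,0],[0,0,0,0,0],[0,0,0,0,0]]]'
python3 -m pendant '[[[0,0,0,0.5,0],[0,0,0,0.5,0],[0,0,0,0,0],[0,0,0,0,0]]]'
python3 -m pendant '[[[0,0,0,0.3,0],[0,0,0,0.3,0],[0,0,0,0,0],[0,0,0,0,0]]]'
```

```text
t: 22.2
tool_pos: [0.6125, -0.2834, 0.1621]
orientation: [2.39, 2.038, 0.0]
force: [0.3, -0.5, -3.5]
opening: 0.04
gripper_force: 59.5
t: 22.6
tool_pos: [0.6121, -0.2835, 0.1511]
orientation: [-2.391, -2.038, -0.0]
force: [0.5, -0.1, -4.7]
opening: 0.0398
gripper_force: 59.5
t: 23.0
tool_pos: [0.6121, -0.2834, 0.145]
orientation: [-2.39, -2.038, -0.0]
force: [1.2, -0.4, -3.8]
opening: 0.0395
gripper_force: 59.5
```

```bash
python3 -m pendant '[[[0,0,0,0.2,0],[0,0,0,0,0],[0,0,0,0,0]]]'
python3 -m pendant '[[[0,0,0,0.2,0],[0,0,0,0,0],[0,0,0,0,0]]]'
python3 -m pendant '[[[0,0,0,0.2,0],[0,0,0,0,0],[0,0,0,0,0]]]'
```

```text
t: 23.3
tool_pos: [0.6121, -0.2834, 0.1431]
orientation: [-2.39, -2.038, -0.0]
force: [0.6, 0.8, -4.1]
opening: 0.0396
gripper_force: 59.5
t: 23.6
tool_pos: [0.6121, -0.2834, 0.1411]
orientation: [-2.39, -2.038, -0.0]
force: [1.3, 0.3, -4.1]
opening: 0.0397
gripper_force: 59.5
t: 23.9
tool_pos: [0.6123, -0.2834, 0.1392]
orientation: [2.39, 2.038, 0.001]
force: [2.4, 1.1, -3.3]
opening: 0.0398
gripper_force: 59.6
```

```bash
python3 -m pendant '[[[0,0,0,0.2,0],[0,0,0,0,0],[0,0,0,0,0]]]'
python3 -m pendant '[[[0,0,0,0.2,0],[0,0,0,0,0],[0,0,0,0,0]]]'
```

```text
t: 24.2
tool_pos: [0.6124, -0.2833, 0.1373]
orientation: [2.39, 2.038, 0.001]
force: [3.8, 1.5, -1.6]
opening: 0.0396
gripper_force: 59.6
t: 24.5
tool_pos: [0.6124, -0.2834, 0.1354]
orientation: [2.39, 2.038, 0.001]
force: [3.8, 3.5, -0.6]
opening: 0.0397
gripper_force: 59.6
```

```bash
python3 -m pendant '[[[0,0.12,0.1,0,0],[0,0,0,0,0],[0,0,0,0,0]]]'
python3 -m pendant '[[[0,0,0,0.2,0],[0,0,0,0,0],[0,0,0,0,0]]]'
python3 -m pendant '[[[0,0,0,0.2,0],[0,0,0,0,0],[0,0,0,0,0]]]'
```

```text
t: 24.8
tool_pos: [0.6129, -0.2828, 0.1352]
orientation: [-2.391, -2.038, 0.001]
force: [0.4, 0.1, 1.9]
opening: 0.0399
gripper_force: 59.6
t: 25.1
tool_pos: [0.6132, -0.2827, 0.1333]
orientation: [2.39, 2.038, -0.0]
force: [0.7, 0.2, 2.9]
opening: 0.0398
gripper_force: 59.6
t: 25.4
tool_pos: [0.6134, -0.2827, 0.1318]
orientation: [2.39, 2.038, 0.0]
force: [0.1, -0.2, 5.7]
opening: 0.04
gripper_force: 59.6
```

```bash
python3 -m pendant '[[[0,0,0,0.2,0],[0,0,0,0,0],[0,0,0,0,0]]]'
python3 -m pendant '[[[0,0,0,0.2,0],[0,0,0,0,0],[0,0,0,0,0]]]'
python3 - <<'E'
from h import *
s=robot.read_state();print(s['wrist_torque'],s['force'],s['tool_pos'])
E
```

```text
t: 25.7
tool_pos: [0.6136, -0.2828, 0.1303]
orientation: [2.39, 2.037, 0.0]
force: [-1.6, 1.0, 8.0]
opening: 0.04
gripper_force: 59.6
t: 26.0
tool_pos: [0.6138, -0.2828, 0.129]
orientation: [2.389, 2.037, 0.001]
force: [-2.5, 2.1, 10.4]
opening: 0.0399
gripper_force: 59.6
[ 0.20340901  0.5765848  -0.05886289] [-2.54574629  2.11228165 10.38020932] [ 0.61375937 -0.28282197  0.1290336 ]
```

Run:
```python
from h import *
i,K,P=cam('side');c,K0,P0=cam('scene')
for n,im,k,p in(('side',i,K,P),('scene',c,K0,P0)):
    # nearest-to-camera point of the collar/nose
    d=p[:2,3]-np.array([.613,-.283]);d/=np.linalg.norm(d)
    q=lambda r,z:np.round(proj(k,p,[.613+d[0]*r,-.283+d[1]*r,z]),1)
    print(n,'noseface edge(.12,r30)',q(.03,.12),'collar bottom home',q(.026,.12),'top home',q(.026,.128),'body bottom home',q(.018,.128),'body top home',q(.018,.168),'z+14 top',q(.018,.182),'nose top',q(0,.181))
    u=int(q(.018,.15)[0]);v=int(q(0,.19)[1])
    for uu in(u-2,u,u+2): print(uu,v-3,[tuple(int(t) for t in x) and int(x.mean()) for x in im[v-3:v+36,uu]])
```

```text
side noseface edge(.12,r30) [262.3 167.3] collar bottom home [262.3 166.7] top home [262.2 164.3] body bottom home [262.2 163. ] body top home [262.  150.6] z+14 top [262.  146.2] nose top [261.9 143.9]
260 138 [123, 120, 123, 120, 123, 105, 90, 62, 60, 67, 67, 76, 49, 32, 30, 32, 30, 32, 25, 34, 27, 33, 30, 16, 104, 130, 136, 139, 132, 142, 144, 143, 144, 141, 138, 146, 144, 146, 107]
262 138 [129, 129, 124, 125, 126, 127, 130, 112, 79, 66, 72, 71, 53, 28, 29, 30, 31, 37, 30, 31, 26, 34, 37, 22, 53, 124, 136, 138, 140, 131, 139, 142, 141, 142, 140, 140, 142, 154, 115]
264 138 [20, 117, 131, 127, 127, 103, 121, 80, 58, 64, 67, 74, 44, 23, 27, 27, 25, 24, 31, 27, 29, 33, 28, 26, 15, 104, 142, 140, 133, 129, 135, 137, 137, 137, 142, 139, 145, 143, 135]
scene noseface edge(.12,r30) [262.1 173.8] collar bottom home [262.1 173.4] top home [262.1 171. ] body bottom home [262.1 170.1] body top home [262.4 157.9] z+14 top [262.5 153.5] nose top [262.5 152.2]
260 146 [159, 164, 165, 163, 161, 163, 161, 149, 123, 90, 74, 69, 53, 37, 35, 33, 34, 35, 34, 35, 34, 33, 33, 65, 113, 137, 143, 143, 147, 148, 147, 147, 147, 148, 149, 149, 144, 120, 90]
262 146 [165, 165, 165, 165, 165, 163, 148, 125, 98, 78, 77, 77, 61, 42, 34, 35, 34, 35, 35, 34, 35, 35, 33, 49, 95, 131, 143, 143, 138, 139, 143, 144, 144, 146, 147, 149, 146, 126, 94]
264 146 [158, 166, 165, 165, 165, 166, 164, 146, 108, 78, 75, 74, 59, 38, 33, 33, 33, 31, 33, 34, 32, 32, 31, 31, 70, 121, 144, 145, 138, 137, 142, 144, 145, 144, 144, 144, 143, 135, 107]
```

```bash
python3 -m pendant '[[[0,0,0,0.2,0],[0,0,0,0,0],[0,0,0,0,0]]]'
python3 -m pendant '[[[0,0,0,0.2,0],[0,0,0,0,0],[0,0,0,0,0]]]'
python3 -m pendant '[[[0,0,0,0.2,0],[0,0,0,0,0],[0,0,0,0,0]]]'
```

```text
t: 26.4
tool_pos: [0.6138, -0.2829, 0.1289]
orientation: [2.389, 2.037, 0.001]
force: [-7.5, 5.3, 21.8]
opening: 0.0397
gripper_force: 59.6
t: 26.7
tool_pos: [0.6138, -0.2829, 0.1289]
orientation: [2.388, 2.037, 0.001]
force: [-15.2, 8.0, 32.3]
opening: 0.04
gripper_force: 59.6
t: 27.0
tool_pos: [0.6138, -0.2829, 0.1288]
orientation: [2.387, 2.037, 0.001]
force: [-20.1, 11.4, 43.4]
opening: 0.04
gripper_force: 59.6
```

```bash
python3 -m pendant '[[[0,0,0,-0.4,0],[0,0,0,-0.2,0],[0,0,0,0,0],[1,0,0,0,0],[1,0,0,0,0],[1,0,0,0,0],[1,0,0,0,0],[1,0,0,0,0]]]'
python3 -m pendant '[[[1,0,0,0,0],[1,0,0,0,0],[1,0,0,0,0],[1,0,0,0,0]]]'
python3 - <<'E'
from h import *
i,K,P=cam('side');c,K0,P0=cam('scene');save(i,'s6.png');save(c,'sc6.png')
for n,im,u in(('side',i,262),('scene',c,262)):
    for uu in(u-2,u,u+2): print(n,uu,[int(x.mean()) for x in im[145:182,uu]])
E
```

```text
t: 27.8
tool_pos: [0.6126, -0.2822, 0.1261]
orientation: [-2.389, -2.037, 0.001]
force: [-0.1, 0.6, 0.2]
opening: 0.0753
gripper_force: 0.0
t: 28.2
tool_pos: [0.6132, -0.2824, 0.1271]
orientation: [-2.39, -2.038, 0.0]
force: [0.0, 0.6, -0.1]
opening: 0.0927
gripper_force: 0.0
side 260 [74, 59, 65, 69, 72, 48, 31, 26, 30, 32, 31, 24, 24, 32, 33, 22, 18, 91, 126, 135, 136, 136, 143, 143, 140, 143, 142, 141, 146, 147, 144, 103, 62, 70, 75, 74, 82]
side 262 [118, 79, 64, 73, 74, 49, 41, 32, 28, 23, 28, 30, 26, 31, 32, 28, 21, 36, 118, 136, 138, 137, 130, 133, 140, 138, 141, 142, 140, 149, 152, 112, 67, 71, 75, 76, 73]
side 264 [86, 60, 66, 71, 73, 42, 27, 27, 33, 29, 30, 27, 31, 32, 32, 27, 26, 16, 105, 140, 139, 132, 128, 135, 140, 136, 138, 135, 143, 146, 142, 141, 87, 57, 76, 78, 76]
scene 260 [165, 165, 164, 165, 165, 165, 166, 166, 157, 127, 88, 71, 70, 56, 39, 34, 34, 36, 33, 35, 35, 36, 33, 31, 59, 108, 135, 142, 143, 147, 149, 148, 147, 147, 149, 149, 150]
scene 262 [166, 165, 164, 164, 164, 165, 165, 163, 144, 107, 80, 76, 76, 62, 42, 36, 33, 34, 36, 35, 35, 35, 34, 32, 45, 89, 127, 142, 145, 140, 139, 144, 144, 145, 146, 147, 149]
scene 264 [166, 165, 164, 164, 164, 164, 165, 164, 149, 112, 79, 75, 76, 61, 41, 36, 35, 35, 36, 35, 36, 35, 35, 34, 32, 67, 119, 143, 146, 139, 137, 142, 144, 145, 144, 144, 143]
```

Run:
```python
from h import *
def edges(im,K,P,c):
    u,v=proj(K,P,[c[0],c[1],.15]);d=P[:2,3]-np.array(c);d/=np.linalg.norm(d)
    u=int(round(proj(K,P,[c[0]+d[0]*.018,c[1]+d[1]*.018,.15])[0]));R=[]
    for uu in range(u-3,u+4):
        g=im[:,uu].mean(1).astype(float);v0=int(v)
        # body bottom: dark->bright crossing 80 below v
        r=next(y for y in range(v0,v0+25) if g[y]<80<=g[y+1]);b=r+(80-g[r])/(g[r+1]-g[r])
        t=next(y for y in range(v0,v0-25,-1) if g[y]<50<=g[y-1]);tt=t-(50-g[t])/(g[t-1]-g[t])
        R.append((tt,b))
    R=np.median(R,0)
    e=lambda z:proj(K,P,[c[0]+d[0]*.018,c[1]+d[1]*.018,z])[1]
    # height offset from home implied, mm
    return R,[round((R[0]-e(.168))/(e(.168)-e(.169)) * -1,1),round((R[1]-e(.128))/(e(.128)-e(.129))*-1,1)]
for n,f in(('side','s6.png'),('scene','sc6.png')):
    _,K,P=cam(n);print(n,'grey home',edges(cv2.imread(f'pics/{n}0.png'),K,P,(.6465,-.0803)),'blue now',edges(cv2.imread('pics/'+f),K,P,(.6125,-.283)))
```

```text
side grey home (array([183.03921569, 195.45915493]), [np.float64(-1.2), np.float64(2.0)]) blue now (array([149.93150685, 162.53278689]), [np.float64(2.3), np.float64(1.6)])
scene grey home (array([178.11363636, 190.13043478]), [np.float64(-4.8), np.float64(0.8)]) blue now (array([158.56896552, 169.78787879]), [np.float64(-2.1), np.float64(1.2)])
```

```bash
python3 -m pendant '[[[1,0,0,-2,0],[1,0,0,-3,0],[1,0,0,-3,0],[0,0,0,0,0],[0,0,0,0,0],[0,0,0,0,0],[0,0,0,0,0],[0,0,0,0,0]]]' 20
python3 -m pendant '[[[0,0,0,0,0],[0,0,0,0,0],[0,0,0,0,0],[0,0,0,0,0],[0,0,0,0,0],[0,0,0,1,0],[0,0,0,0.5,0],[0,0,0,0,0]]]'
python3 -m pendant '[[[0,0,0,0.3,0],[0,0,0,0.3,0],[0,0,0,0,0],[0,0,0,0,0]]]'
python3 -m pendant '[[[0,0,0,0.3,0],[0,0,0,0,0],[0,0,0,0,0]]]'
```

```text
t: 29.2
tool_pos: [0.6126, -0.2821, 0.2056]
orientation: [-2.389, -2.037, 0.001]
force: [-1.1, 0.7, 0.7]
opening: 0.0578
gripper_force: 0.0
t: 30.0
tool_pos: [0.6124, -0.282, 0.1901]
orientation: [-2.388, -2.037, 0.002]
force: [0.6, -0.3, 0.6]
opening: 0.0007
gripper_force: 0.0
t: 30.4
tool_pos: [0.6133, -0.2824, 0.1862]
orientation: [-2.39, -2.038, -0.0]
force: [-0.1, 0.7, 0.2]
opening: 0.0002
gripper_force: 0.0
t: 30.7
tool_pos: [0.6132, -0.2824, 0.183]
orientation: [-2.39, -2.038, 0.0]
force: [-0.5, 0.4, -0.7]
opening: 0.0003
gripper_force: 0.0
```

```bash
python3 -m pendant '[[[0,0,0,0.2,0],[0,0,0,0,0],[0,0,0,0,0]]]'
python3 -m pendant '[[[0,0,0,0.3,0],[0,0,0,0,0],[0,0,0,0,0]]]'
python3 -m pendant '[[[0,0,0,0.3,0],[0,0,0,0,0],[0,0,0,0,0]]]'
```

```text
t: 31.0
tool_pos: [0.6132, -0.2824, 0.1811]
orientation: [-2.39, -2.038, 0.0]
force: [-0.6, -1.0, -0.4]
opening: 0.0007
gripper_force: 0.0
t: 31.3
tool_pos: [0.6134, -0.2825, 0.1784]
orientation: [2.39, 2.038, 0.0]
force: [1.2, 0.5, 0.6]
opening: 0.0007
gripper_force: 0.7
t: 31.6
tool_pos: [0.6138, -0.2827, 0.1783]
orientation: [2.389, 2.037, 0.001]
force: [-6.0, 2.3, 15.0]
opening: 0.0004
gripper_force: 7.6
```

```bash
python3 -m pendant '[[[0,0,0,-1,0],[0,0,0,-3,0],[0,0,0,-4,0],[0,0,0,-4,0],[0,0,0,0,0],[0,0,0,0,0],[0,0,0,0,0],[0,0,0,0,0]]]'
python3 - <<'E'
from h import *
i,K,P=cam('side')
for c in comps(i[150:300],(8,150,130),(20,255,255)): 
    m=c.reshape(-1,2).mean(0)+[0,150];print(m,onz(K,P,*m,.025).round(3))
print(robot.close_job())
E
```

```text
t: 32.4
tool_pos: [0.6125, -0.2821, 0.2928]
orientation: [-2.388, -2.036, 0.002]
force: [0.7, 0.8, 0.4]
opening: 0.0004
gripper_force: 0.0
[327.1625 233.1125] [ 0.382 -0.125  0.025]
the job is handed in; nothing more can be done
None
```

I handed in the job at 32.4 s: the wedge freed the chuck, which now reads as seated home in the blue drive and released, and the wedge lies flat on the table clear of both drives; the verdict was not shown.

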